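Slide the wax pan onto the ring that is switched on

ROBOT

A 6-joint arm with a two-finger parallel gripper is mounted at the origin on the work surface. World frame = base frame: x ahead of the robot, y to its left, z up, the work surface at z = 0. Lengths are in m, angles in rad, forces in N, time in s.
With the tool pointing down it reaches from about 0.325 to 0.775 m from the base axis. Payload 5.5 kg.
Tool frame: the origin (TCP) lies midway between the tips of the shut fingers; the grasp point (between the pads) lies 19 mm behind it; x points along the fingers, y is the direction in which the jaws open and shut, and the axes are right-handed (so a half turn about x gives the same grasp; the last joint's range is limited). The gripper opens to 88 mm and grips with 3 to 60 N. Pads are 20 mm wide; open, the fingers measure 115 mm over their backs; the gripper's body (75 mm by 178 mm) begins 61 mm behind the grasp point.
Start: joints at [1.263, 0.091, 1.231, -0, 1.82, -0.057], TCP at [0.149, 0.581, 0.223] pointing down, gripper open.
Joint ranges: [-2.87, 2.87], [-0.86, 2.18], [0.17, 2.46], [-1.51, 4.65], [0.06, 2.69], [-2.65, 2.65]. Speed limits (rad/s): [2.57, 2.57, 3.01, 3.14, 3.14, 3.14].

INTERFACE

Orientations are given as a unit quaternion [x, y, z, w].
In Python, from rig import bot gives the robot as it stands.
- The arm moves only by the tool move_arm, never from a script. Its argument "moves" is a list of rows, each an object with "translation": the shift along the tool's x, y, z in cm, a list of three; "angular": the turn, a rotation vector about the tool's x, y, z in rad, a list of three; "fingers": the closure, from 0 (fully open) to 1 (shut). A call has 1 to 20 rows; each row shifts and turns the pose as measured when the row begins, along the tool's axes as they then stand; what a row does not reach is not made up. A row lasts 1/10 s, in which the tool goes at most 50 mm and 8.59 degrees, less where a joint would pass 70% of its speed; a pose out of reach is approached as far as the arm can. A call with a gripper value outside its range is refused whole. The fingers move at their own pace and stop on an object; the grip force is fixed at half the most. Time passes only in rows, so rows that do not move let the fingers close. It gives the time, the measured TCP pose, the force and the opening at its end, in the units of the state.
- bot.state(): the state, without advancing time (a new reading comes with each control period).
- bot.capture(name): name is "scene" or "top"; returns a dict with "color" (420x560x3 uint8, blue, green, red), "mtx" (3x3 intrinsics, pixels), "cam_to_world" (4x4, takes a point from camera to world coordinates). Camera axes: x right, y up, looking along -z (the intrinsics and any distortion apply to the point x, -y, -z); pixel columns grow to the right and rows downward; lengths in m; the calibration is good to about 2 mm. A picture is of the moment at which its call begins. There is no depth.
- bot.sign_off(): hands the job in, once; it reports no verdict.
The state is a dict: "clock": time; "joints": joint angles; "joint_vel": joint speeds; "joint_efforts": joint torques, N m; "tool_pos": TCP position; "orientation": TCP orientation; "wrist_force": force on the tool from outside, world axes, zero at the start; "ft_torque": the same for the moment, N m; "opening": opening from 0.0 (shut) to 1.0 (fully open).
Only numpy, scipy, OpenCV 4.12 (cv2) and the standard library are available. Lean on these libraries where they do the work, as an engineer would, in place of code of your own. Each camera call takes 0.05 s, during which the arm holds its last target.

TASK

The lidded saucepan of lens wax is parked on the small middle ring of the bench hob, and one of the two large rings is switched on: its knob is turned well round, while the other knob is off and points straight at its ring. Slide the saucepan gently across the glass, without lifting or tipping it, onto the large ring that is switched on, so that its whole base stands inside that ring. Leave the tin and the jar at the back of the hob where they are.

Things in the scene. Friction and masses are not known exactly. Their poses are not given: they have to be found in the camera images.
- hob: Fixed bench hob, 400 mm deep (x), 620 mm wide (y), flat top 60 mm above the bench. Origin: centre of underside, on the bench; x to its back (away from the robot at yaw 0), y left, z up. Smooth black glass behind a flush 90 mm control strip at the front. Printed rings, centres at x +20 mm: two large (184 mm inside) at y +195 and -195 mm, a small one (148 mm) at y 0.
- ring_left (a point): Centre of the left large printed ring (at +y of the hob's centre), on the glass.
- ring_right (a point): Centre of the right large printed ring (at -y of the hob's centre), on the glass.
- knob_a: One of two alike fixed knobs on the control strip, each 171 mm in front of the centre of the ring it controls; which is left varies. 60 mm steel disc, black grip bar 58 x 16 mm, 24 mm high in all, white line to the pointing end. Origin: centre of underside, on the hob's top; x along the bar to the pointing end. Off: x within 0.1 rad of the hob's x. On: turned 1.3 to 1.9 rad clockwise from above.
- knob_b: The other knob, the same shape and axes as knob_a, in front of the other large ring.
- saucepan: Steel saucepan, about 0.8 kg, lid fixed: cylinder 140 mm across, 66 mm high; lid knob 32 mm across, top at 93 mm. Handle along -x, out to 218 mm, 22 mm wide, 15 mm thick, underside 47 mm up; it starts towards the robot, within 0.35 rad of the hob's -x, the pan on the middle ring. Origin: centre of base. Slides on the glass at a push of about 3 to 10 N and stops with the push.
- tin: Round steel tin 48 mm in diameter and 40 mm high, loose, standing on the glass at the back of the hob. Not to be moved. Origin: centre of its base.
- jar: Round amber jar 46 mm in diameter and 52 mm high, loose, standing on the glass at the back of the hob. Not to be moved. Origin: centre of its base.

How it is judged:
At the end, for the whole second after the job is handed in: The saucepan stands upright and at rest on the glass, its centre within 23 mm of the centre of the large ring whose knob is turned on (whole base inside the printed ring) (((y of knob_a in the frame of hob above 0 m and horizontal distance between saucepan and ring_left below 0.023 m) or (y of knob_a in the frame of hob below 0 m and horizontal distance between saucepan and ring_right below 0.023 m)) and angle between saucepan's own z axis and vertical below 0.05 rad and z of saucepan in the frame of hob below 0.064 m and linear speed of saucepan below 0.01 m/s); the robot touches nothing.
It fails at once if The saucepan's base is lifted more than 8 mm off the glass (z of saucepan in the frame of hob above 0.068 m).
It fails at once if The saucepan is tipped by more than 0.15 rad (angle between saucepan's own z axis and vertical above 0.15 rad).
It fails at once if The saucepan is jerked or shot across the glass (faster than 0.45 m/s) (linear speed of saucepan above 0.45 m/s).
It fails at once if The tin or the jar at the back of the hob is moved by more than 20 mm (distance of any of tin, jar from where it was at the start of the episode above 0.02 m).
It also fails if it takes over 35 s, if anything falls off the work surface, if the arm or the gripper's body presses on something with over 40 N, if the wrist force passes 120 N, or if a joint passes its speed limit or range.

## Working session

There is one attempt and no reset: what is moved stays moved. The work goes in short steps, Python scripts to look and compute and a tool call to move; the robot and the scene stay as the last step left them, time stands still between calls to the robot, and variables do not carry over. Pictures are saved under pics/ and viewed, and the job is handed in when it is done.

Besides the shell and the picture viewer there is one more tool, called as name(argument=value, ...) on one line, values as JSON. move_arm: Moves the arm, as the interface text tells. Its arguments: {"type":"object","properties":{"moves":{"type":"array","items":{"type":"object","properties":{"translation":{"type":"array","items":{"type":"number"}},"angular":{"type":"array","items":{"type":"number"}},"fingers":{"type":"number"}}}}},"required":["moves"]}

```bash
mkdir -p pics; ls
python3 - <<'E'
from rig import bot
import cv2,numpy as np,pickle
np.set_printoptions(precision=4,suppress=True)
d={}
for n in ("scene","top"):
    c=bot.capture(n); d[n]=c; cv2.imwrite(f"pics/{n}0.png",c["color"]); print(n,c["mtx"],c["cam_to_world"],[k for k in c])
pickle.dump(d,open("c0.pkl","wb"))
s=bot.state(); print(s)
E
```

```text
pics
scene [[424.0543   0.     287.5876]
 [  0.     424.0543 213.1506]
 [  0.       0.       1.    ]] [[-0.7045 -0.5995  0.38    0.8619]
 [ 0.7097 -0.5929  0.3805  0.3525]
 [-0.0028  0.5378  0.8431  0.79  ]
 [ 0.      0.      0.      1.    ]] ['color', 'mtx', 'cam_to_world']
top [[448.7615   0.     277.6282]
 [  0.     448.7615 211.4177]
 [  0.       0.       1.    ]] [[ 0.0064  0.9855 -0.1695  0.4314]
 [-0.9999  0.0082  0.0099  0.0078]
 [ 0.0111  0.1694  0.9855  0.8517]
 [ 0.      0.      0.      1.    ]] ['color', 'mtx', 'cam_to_world']
{'clock': 0.1, 'joints': array([ 1.2633,  0.0918,  1.2317, -0.    ,  1.8198, -0.0567]), 'joint_vel': array([-0.0001, -0.0013, -0.0033, -0.0008, -0.0004, -0.0017]), 'joint_efforts': array([  0.0028, -44.7855, -40.7571,   0.07  ,   0.0283,  -0.0001]), 'tool_pos': array([0.1488, 0.581 , 0.2216]), 'orientation': array([ 0.0878,  0.7017, -0.0891,  0.7014]), 'wrist_force': array([-0.9049, -0.7584,  0.1432]), 'ft_torque': array([-0.0029, -0.0439, -0.0282]), 'opening': 0.9975584967006125}
```

View pics/scene0.png

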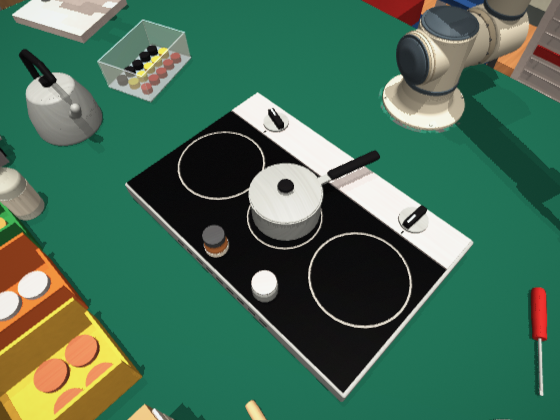

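View pics/top0.png

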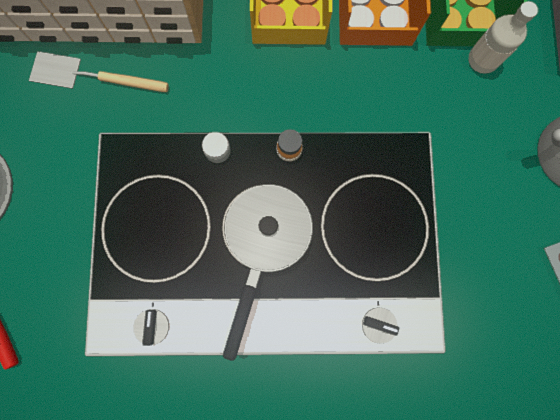

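The top view (up = +x, left = +y) shows the pan at about (268,228) with its handle running to (232,355). The left knob is at (151,327), roughly along the hob's x, and the right knob at (380,325) is turned. I'll zoom in on the knobs and measure.

```bash
cat > h.py <<'E'
import numpy as np,cv2,pickle
np.set_printoptions(precision=4,suppress=True)
def ray(c,u,v):
    K=c["mtx"];T=c["cam_to_world"]
    d=T[:3,:3]@np.array([(u-K[0,2])/K[0,0],-(v-K[1,2])/K[1,1],-1.]);return T[:3,3],d
def plane(c,u,v,z):
    o,d=ray(c,u,v);return o+d*(z-o[2])/d[2]
def proj(c,p):
    K=c["mtx"];T=c["cam_to_world"];q=T[:3,:3].T@(np.asarray(p)-T[:3,3]);
    return np.array([K[0,0]*q[0]/-q[2]+K[0,2],K[1,1]*-q[1]/-q[2]+K[1,2]])
def tri(c1,p1,c2,p2):
    o1,d1=ray(c1,*p1);o2,d2=ray(c2,*p2)
    A=np.c_[d1,-d2];s=np.linalg.lstsq(A,o2-o1,rcond=None)[0]
    a=o1+s[0]*d1;b=o2+s[1]*d2;return (a+b)/2,np.linalg.norm(a-b)
E
python3 - <<'E'
from h import *
d=pickle.load(open("c0.pkl","rb"));t=d["top"];s=d["scene"]
im=t["color"]
a=cv2.resize(im[300:356,125:181],(380,380),interpolation=cv2.INTER_CUBIC);b=cv2.resize(im[300:356,352:408],(380,380),interpolation=cv2.INTER_CUBIC)
cv2.imwrite("pics/knobs.png",np.hstack([a,b]))
cv2.imwrite("pics/pan_s.png",cv2.resize(s["color"][140:260,220:400],(800,533),interpolation=cv2.INTER_CUBIC))
cv2.imwrite("pics/pan_t.png",cv2.resize(im[120:365,190:330],(340,595),interpolation=cv2.INTER_CUBIC))
# rings: bright in black glass
for nm,c,boxes in (("top",t,[(95,170,215,287),(316,170,434,285)]),("scene",s,[(300,225,418,332),(172,125,270,205)])):
    g=cv2.cvtColor(c["color"],cv2.COLOR_BGR2GRAY)
    for x0,y0,x1,y1 in boxes:
        m=(g[y0:y1,x0:x1]>90).astype(np.uint8)
        n,l,st,_=cv2.connectedComponentsWithStats(m,connectivity=8)
        for i in range(1,n):
            if st[i,2]>70 and st[i,3]>60:
                ys,xs=np.nonzero(l==i);P=np.array([plane(c,x+x0,y+y0,.06)[:2] for x,y in zip(xs,ys)])
                A=np.c_[2*P,np.ones(len(P))];r=np.linalg.lstsq(A,(P**2).sum(1),rcond=None)[0]
                print(nm,st[i],"centre",r[:2],"R",np.sqrt(r[2]+r[:2]@r[:2]))
E
```

```text
top [   6    5  110  108 1057] centre [0.5375 0.2164] R 0.09377393628001035
top [   5    4  108  107 1023] centre [ 0.5424 -0.1733] R 0.09376424154603262
scene [  8   7 104  97 800] centre [0.5386 0.2165] R 0.09393335465339742
scene [   6    6   92   74 1124] centre [ 0.5444 -0.1575] R 0.09813775429027818
```

View pics/knobs.png

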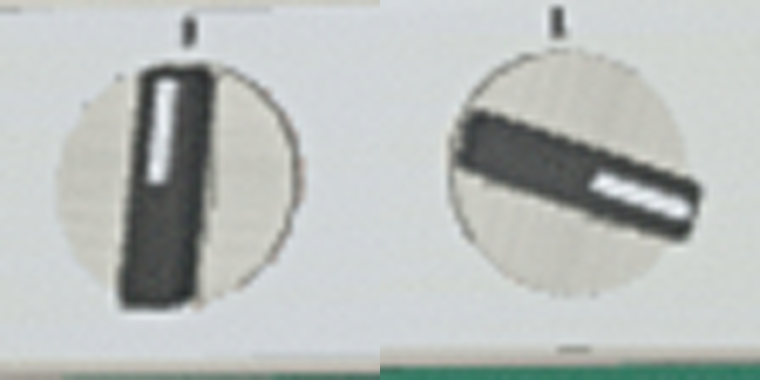

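View pics/pan_s.png

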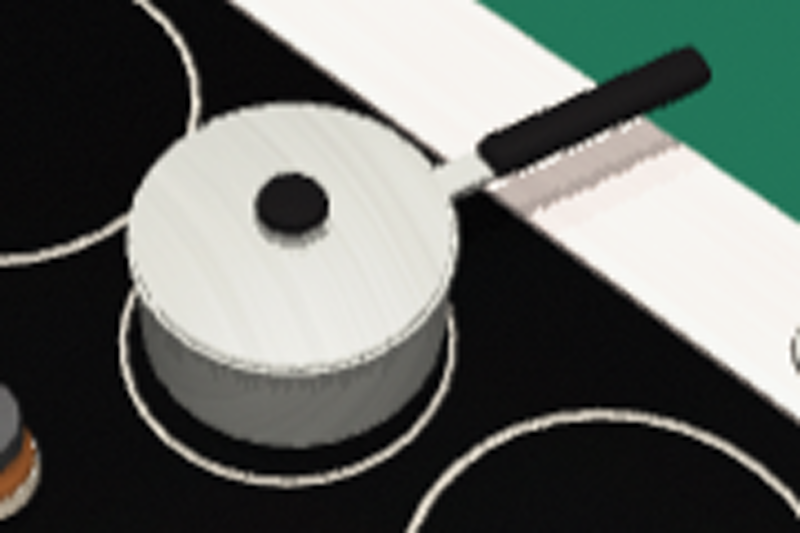

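View pics/pan_t.png

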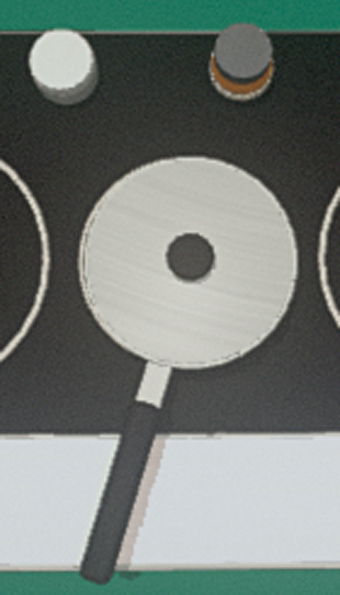

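The right knob's white line points to the hob's right and slightly back towards the robot, so the right ring is on. The left knob points at its ring, so it is off. Next I measure the pan, handle, tin and jar from both views.

Run:
```python
from h import *
from scipy.spatial.transform import Rotation as R
d=pickle.load(open("c0.pkl","rb"));t=d["top"];s=d["scene"]
def blob(c,x0,y0,x1,y1,f):
    g=cv2.cvtColor(c["color"],cv2.COLOR_BGR2GRAY)[y0:y1,x0:x1]
    m=f(g).astype(np.uint8);n,l,st,ce=cv2.connectedComponentsWithStats(m)
    i=1+np.argmax(st[1:,4]);return ce[i]+[x0,y0],st[i]
kt,_=blob(t,255,212,283,242,lambda g:g<90);ks,st=blob(s,274,176,298,198,lambda g:g<70)
print("lid knob px",kt,ks,tri(t,kt,s,ks))
ht=(240,321+0);  # handle end top/scene
print("handle end",tri(t,(230.5,356.5),s,(376.5,155)))
print("handle root",tri(t,(190+153*.4118,120+365*.4118),s,(220+440/4.444,140+185/4.444)))
# knobs line
for n,(u,v) in (("tinT",(215,142)),("jarT",(290,139))): print(n,plane(t,u,v,.1 if n[0]=="t" else .112))
r=tri(t,(215.5,143),s,(264,278));print("tin",r);r=tri(t,(290,139),s,(213,236));print("jar",r)
for p in ((0.5424,-.1733,.06),(.5375,.2164,.06)): print(proj(t,p),proj(s,p))
# lid rim outline in top: bright component, circle fit at several z
g=cv2.cvtColor(t["color"],cv2.COLOR_BGR2GRAY)
m=np.zeros_like(g);m[176:277,216:320]=(g[176:277,216:320]>95)
m=cv2.morphologyEx(m,cv2.MORPH_OPEN,np.ones((17,17),np.uint8))
cs=max(cv2.findContours(m,cv2.RETR_EXTERNAL,cv2.CHAIN_APPROX_NONE)[0],key=len)[:,0]
for z in (.12,.126,.13):
    P=np.array([plane(t,x,y,z)[:2] for x,y in cs]);A=np.c_[2*P,np.ones(len(P))];r=np.linalg.lstsq(A,(P**2).sum(1),rcond=None)[0]
    print(z,r[:2],np.sqrt(r[2]+r[:2]@r[:2]))
from rig import bot
q=bot.state();M=R.from_quat(q["orientation"]).as_matrix();print(M,q["tool_pos"])
```

```text
lid knob px [268.0478 225.4596] [285.25   185.6802] (array([0.5305, 0.0154, 0.145 ]), np.float64(0.0009908478739311406))
handle end (array([0.3238, 0.0748, 0.1095]), np.float64(0.0026952305198687464))
handle root (array([0.4607, 0.0397, 0.1142]), np.float64(0.0005342288093989272))
tinT [0.6826 0.1102 0.1   ]
jarT [ 0.6853 -0.0201  0.112 ]
tin (array([0.6782, 0.1088, 0.1067]), np.float64(0.0010157712914931124))
jar (array([ 0.6867, -0.0197,  0.1061]), np.float64(0.0015541944936287482))
[374.5729 226.1136] [221.5132 163.0626]
[155.478  227.1288] [359.4951 276.1463]
0.12 [0.5311 0.0177] 0.07290584508662445
0.126 [0.5303 0.0176] 0.07230801444195896
0.13 [0.5297 0.0175] 0.07190946067884986
[[-0.0005  0.2482  0.9687]
 [-0.0017  0.9687 -0.2482]
 [-1.     -0.0018 -0.0001]] [0.1488 0.581  0.2216]
```

Measurements agree. The pan centre is (0.531, 0.017), the right ring centre is (0.542, −0.173) with radius 94 mm, and the knob and handle heights match the text. 

The plan is to stand the open fingers astride the pan's left side, low down. That gives a stable two-point cradle for pushing along −y. First I turn the tool so its z points along the push.

move_arm(moves=[{"angular":[0.14,0,0],"fingers":0},{"angular":[0.14,0,0],"fingers":0},{"angular":[0.14,0,0],"fingers":0},{"angular":[0.14,0,0],"fingers":0},{"angular":[0.14,0,0],"fingers":0},{"angular":[0.14,0,0],"fingers":0},{"angular":[0.14,0,0],"fingers":0},{"angular":[0.14,0,0],"fingers":0},{"angular":[0.14,0,0],"fingers":0}])

```text
validation failed for argument at $.mo...
```

move_arm(moves=[{"translation":[0,0,0],"angular":[0.14,0,0],"fingers":0},{"translation":[0,0,0],"angular":[0.14,0,0],"fingers":0},{"translation":[0,0,0],"angular":[0.14,0,0],"fingers":0},{"translation":[0,0,0],"angular":[0.14,0,0],"fingers":0},{"translation":[0,0,0],"angular":[0.14,0,0],"fingers":0},{"translation":[0,0,0],"angular":[0.14,0,0],"fingers":0},{"translation":[0,0,0],"angular":[0.14,0,0],"fingers":0},{"translation":[0,0,0],"angular":[0.14,0,0],"fingers":0},{"translation":[0,0,0],"angular":[0.14,0,0],"fingers":0}])

```text
clock: 1.0
tool_pos: [0.1483, 0.5793, 0.2153]
orientation: [0.493, 0.501, -0.501, 0.505]
wrist_force: [-0.5, -0.1, 0.2]
opening: 0.997
```

```bash
cat > st.py <<'E'
from h import *
from rig import bot
from scipy.spatial.transform import Rotation as R
import sys
s=bot.state();M=R.from_quat(s["orientation"]).as_matrix()
print(s["clock"],s["tool_pos"],s["joints"],s["wrist_force"]);print(M)
if len(sys.argv)>3:
    g=np.array(list(map(float,sys.argv[1:4])))
    print("tool cm",M.T@(g-s["tool_pos"])*100)
    # yaw error to want y_tool=(.998,.058); level
    W=np.c_[[0,0,-1.],[.9983,.058,0],[.058,-.9983,0]]
    print("ang",R.from_matrix(M.T@W).as_rotvec())
E
python3 st.py 0.525 0.117 0.20
```

```text
1.0 [0.1483 0.5793 0.2153] [1.2633 0.096  1.2384 0.     1.8198 1.2526] [-0.5428 -0.09    0.244 ]
[[-0.0038  0.9999  0.0108]
 [-0.012   0.0107 -0.9999]
 [-0.9999 -0.004   0.012 ]]
tool cm [ 1.9461 37.1823 46.608 ]
ang [-0.0473  0.0119  0.0042]
```

move_arm(moves=[{"translation":[0,3,3.75],"angular":[0,0,0],"fingers":0},{"translation":[0,3,3.75],"angular":[0,0,0],"fingers":0},{"translation":[0,3,3.75],"angular":[0,0,0],"fingers":0},{"translation":[0,3,3.75],"angular":[0,0,0],"fingers":0},{"translation":[0,3,3.75],"angular":[0,0,0],"fingers":0},{"translation":[0,3,3.75],"angular":[0,0,0],"fingers":0},{"translation":[0,3,3.75],"angular":[0,0,0],"fingers":0},{"translation":[0,3,3.75],"angular":[0,0,0],"fingers":0},{"translation":[0,3,3.75],"angular":[0,0,0],"fingers":0},{"translation":[0,3,3.75],"angular":[0,0,0],"fingers":0}])

```text
clock: 2.0
tool_pos: [0.4562, 0.1958, 0.2117]
orientation: [0.488, 0.502, -0.503, 0.507]
wrist_force: [0.4, 0.0, -0.3]
opening: 1.002
```

```bash
python3 st.py 0.525 0.117 0.20
```

```text
2.0 [0.4562 0.1958 0.2117] [ 0.3475 -0.1739  1.5079 -0.0157  1.8236  0.3271] [ 0.3575  0.0062 -0.307 ]
[[-0.0099  0.9998  0.0168]
 [-0.0197  0.0166 -0.9997]
 [-0.9998 -0.0103  0.0196]]
tool cm [1.2598 6.7626 7.9671]
ang [-0.0414  0.0193  0.0107]
```

move_arm(moves=[{"translation":[0,3.4,3.6],"angular":[-0.04,0.02,0.01],"fingers":0},{"translation":[0,3.0,3.8],"angular":[0,0,0],"fingers":0},{"translation":[0,0,0],"angular":[0,0,0],"fingers":0}])

```text
clock: 2.3
tool_pos: [0.5257, 0.117, 0.2098]
orientation: [0.486, 0.513, -0.488, 0.512]
wrist_force: [-0.0, -0.5, -0.8]
opening: 1.002
```

```bash
python3 st.py 0.525 0.117 0.077
```

```text
2.3 [0.5257 0.117  0.2098] [ 0.1559 -0.0745  1.4199 -0.0003  1.7987  0.104 ] [-0.0273 -0.4943 -0.7565]
[[-0.0024  0.9987  0.0519]
 [-0.0006  0.0519 -0.9987]
 [-1.     -0.0025  0.0005]]
tool cm [13.2796 -0.0329 -0.0149]
ang [-0.0061  0.0005  0.0025]
```

move_arm(moves=[{"translation":[3,0,0],"angular":[0,0,0],"fingers":0},{"translation":[3,0,0],"angular":[0,0,0],"fingers":0},{"translation":[3,0,0],"angular":[0,0,0],"fingers":0},{"translation":[2.5,0,0],"angular":[0,0,0],"fingers":0},{"translation":[1,0,0],"angular":[0,0,0],"fingers":0},{"translation":[0,0,0],"angular":[0,0,0],"fingers":0}])

```text
clock: 2.9
tool_pos: [0.524, 0.1173, 0.0795]
orientation: [0.487, 0.513, -0.489, 0.511]
wrist_force: [-0.1, 0.5, 0.4]
opening: 1.001
```

```bash
python3 st.py 0.529 0.083 0.077
python3 - <<'E'
from rig import bot
import cv2
for n in("scene","top"): cv2.imwrite(f"pics/{n}1.png",bot.capture(n)["color"])
E
```

```text
2.9 [0.524  0.1173 0.0795] [ 0.1561 -0.0544  1.6316  0.0012  1.5695  0.1077] [-0.1229  0.5293  0.3582]
[[-0.0052  0.9988  0.0484]
 [ 0.0004  0.0484 -0.9988]
 [-1.     -0.0052 -0.0006]]
tool cm [0.2413 0.3393 3.4509]
ang [-0.0096 -0.0006  0.0052]
```

View pics/scene1.png

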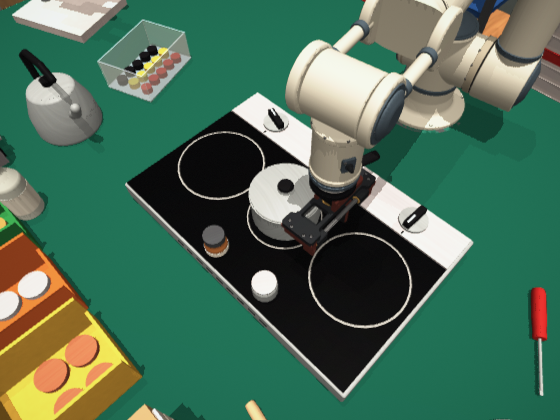

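View pics/top1.png

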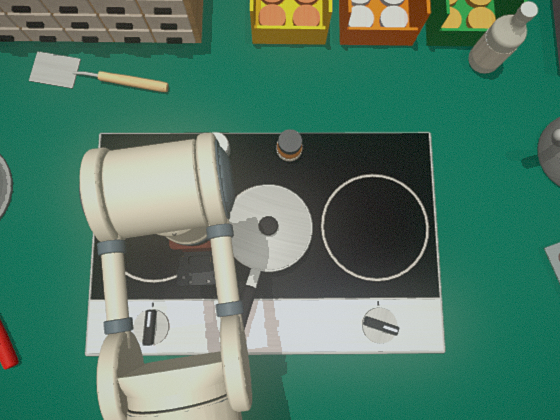

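move_arm(moves=[{"translation":[0,0.1,1],"angular":[0,0,0],"fingers":0},{"translation":[0,0.1,1],"angular":[0,0,0],"fingers":0},{"translation":[0,0,0.6],"angular":[0,0,0],"fingers":0},{"translation":[0,0,0.5],"angular":[0,0,0],"fingers":0},{"translation":[0,0,0.5],"angular":[0,0,0],"fingers":0},{"translation":[0,0,0.5],"angular":[0,0,0],"fingers":0}])

```text
clock: 3.6
tool_pos: [0.5315, 0.0745, 0.0872]
orientation: [0.49, 0.512, -0.485, 0.512]
wrist_force: [-1.7, 3.4, -0.4]
opening: 0.997
```

```bash
python3 st.py 0.538 -0.109 0.078
python3 - <<'E'
from rig import bot
import cv2
cv2.imwrite(f"pics/top2.png",bot.capture("top")["color"])
E
```

```text
3.6 [0.5315 0.0745 0.0872] [ 0.0735 -0.069   1.6316  0.0038  1.5735  0.0249] [-1.6773  3.4104 -0.3507]
[[ 0.0052  0.9988  0.0486]
 [ 0.0041  0.0486 -0.9988]
 [-1.      0.0054 -0.0039]]
tool cm [ 0.8495 -0.244  18.3663]
ang [-0.0094 -0.0039 -0.0054]
```

View pics/top2.png

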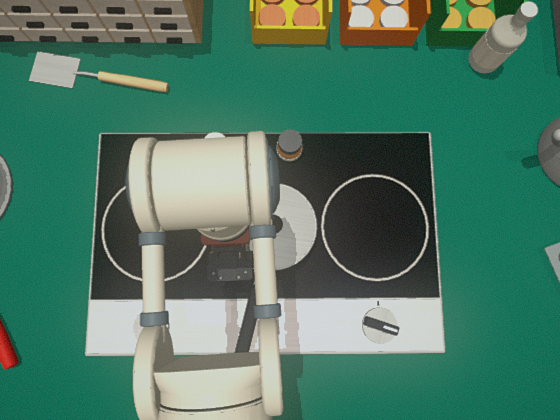

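move_arm(moves=[{"translation":[0.2,0,0.6],"angular":[0,0,0],"fingers":0},{"translation":[0.2,0,0.8],"angular":[0,0,0],"fingers":0},{"translation":[0.2,0,0.8],"angular":[0,0,0],"fingers":0},{"translation":[0.1,0,0.8],"angular":[0,0,0],"fingers":0},{"translation":[0.1,0,0.8],"angular":[0,0,0],"fingers":0},{"translation":[0.1,0,0.8],"angular":[0,0,0],"fingers":0}])

```text
clock: 4.25
tool_pos: [0.5369, 0.037, 0.0862]
orientation: [0.495, 0.515, -0.476, 0.513]
wrist_force: [-0.4, 6.4, 3.5]
opening: 1.001
```

```bash
python3 st.py 0.538 -0.109 0.078
python3 - <<'E'
from rig import bot
import cv2
for n in("scene","top"): cv2.imwrite(f"pics/{n}3.png",bot.capture(n)["color"])
E
```

```text
4.25 [0.5369 0.037  0.0862] [-0.0091 -0.0763  1.6406  0.0227  1.5607 -0.066 ] [-0.3935  6.4201  3.4532]
[[ 0.0168  0.9982  0.057 ]
 [ 0.0226  0.0566 -0.9981]
 [-0.9996  0.018  -0.0216]]
tool cm [ 0.4956 -0.7291 14.6014]
ang [-0.0012 -0.0216 -0.0181]
```

View pics/scene3.png

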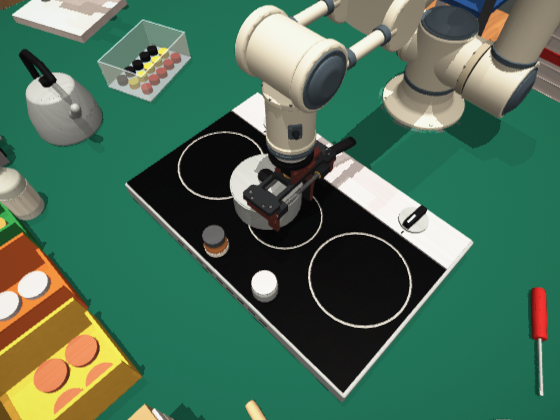

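move_arm(moves=[{"translation":[0.2,-0.1,0.8],"angular":[0,-0.01,-0.01],"fingers":0},{"translation":[0.2,-0.1,1],"angular":[0,-0.01,-0.01],"fingers":0},{"translation":[0.2,-0.1,1],"angular":[0,-0.01,-0.01],"fingers":0},{"translation":[0.1,0,1],"angular":[0,0,0],"fingers":0},{"translation":[0.1,0,1],"angular":[0,0,0],"fingers":0}])

```text
clock: 4.85
tool_pos: [0.5407, -0.0039, 0.0848]
orientation: [0.484, 0.516, -0.483, 0.515]
wrist_force: [-0.8, 6.9, 3.5]
opening: 1.002
```

```bash
python3 st.py 0.538 -0.109 0.078
```

```text
4.85 [ 0.5407 -0.0039  0.0848] [-0.0714 -0.052   1.6198  0.0019  1.5735 -0.1354] [-0.8067  6.9214  3.5002]
[[ 0.0005  0.998   0.0639]
 [ 0.0019  0.0639 -0.998 ]
 [-1.      0.0006 -0.0019]]
tool cm [ 0.6562 -0.9368 10.4711]
ang [ 0.0059 -0.0019 -0.0006]
```

move_arm(moves=[{"translation":[0.2,-0.15,0.9],"angular":[0.01,0,0],"fingers":0},{"translation":[0.15,-0.15,1],"angular":[0,0,0],"fingers":0},{"translation":[0.15,-0.15,1],"angular":[0,0,0],"fingers":0},{"translation":[0.1,-0.15,1],"angular":[0,0,0],"fingers":0},{"translation":[0.1,-0.15,1],"angular":[0,0,0],"fingers":0}])

```text
clock: 5.35
tool_pos: [0.5405, -0.0463, 0.0842]
orientation: [0.491, 0.515, -0.477, 0.515]
wrist_force: [0.5, 6.8, 4.7]
opening: 1.0
```

```bash
python3 st.py 0.538 -0.109 0.078
python3 - <<'E'
from rig import bot
import cv2,pickle
d={}
for n in("scene","top"): d[n]=bot.capture(n);cv2.imwrite(f"pics/{n}4.png",d[n]["color"])
pickle.dump(d,open("c4.pkl","wb"))
E
```

```text
5.35 [ 0.5405 -0.0463  0.0842] [-0.1583 -0.0581  1.6267  0.0158  1.5615 -0.2204] [0.4624 6.8406 4.6921]
[[ 0.0139  0.998   0.0621]
 [ 0.0137  0.0619 -0.998 ]
 [-0.9998  0.0147 -0.0129]]
tool cm [ 0.5334 -0.6516  6.2483]
ang [ 0.004  -0.0129 -0.0147]
```

View pics/scene4.png

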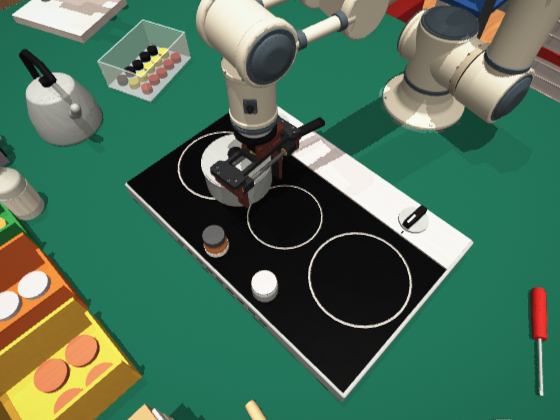

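View pics/top4.png

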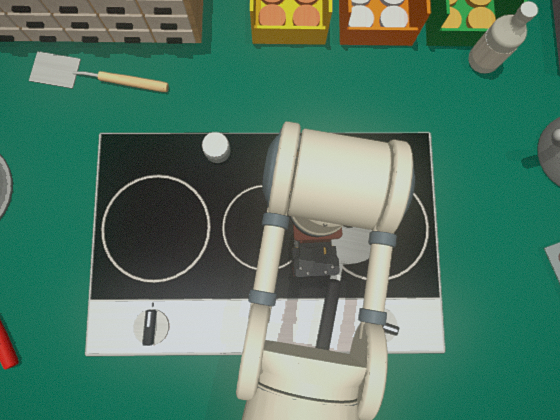

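move_arm(moves=[{"translation":[0.2,-0.15,0.9],"angular":[0,-0.01,-0.01],"fingers":0},{"translation":[0.15,-0.15,1],"angular":[0,0,0],"fingers":0},{"translation":[0.15,-0.15,1],"angular":[0,0,0],"fingers":0},{"translation":[0.1,-0.15,1],"angular":[0,0,0],"fingers":0},{"translation":[0.1,-0.15,1],"angular":[0,0,0],"fingers":0}])

```text
clock: 5.95
tool_pos: [0.5402, -0.0883, 0.0831]
orientation: [0.489, 0.516, -0.475, 0.518]
wrist_force: [-0.4, 7.7, 6.2]
opening: 1.002
```

```bash
python3 st.py 0.538 -0.109 0.078
python3 - <<'E'
from rig import bot
from h import *
c=bot.capture("scene");im=c["color"].copy();s=bot.state()
from scipy.spatial.transform import Rotation as R
M=R.from_quat(s["orientation"]).as_matrix();p=s["tool_pos"]+.065*M[:,2];print(p)
for z,r in((.126,.07),(.06,.07)):
    pts=np.array([proj(c,(p[0]+r*np.cos(a),p[1]+r*np.sin(a),z)) for a in np.linspace(0,6.28,80)])
    cv2.polylines(im,[np.round(pts).astype(np.int32)],True,(0,0,255),1)
cv2.imwrite("pics/scene5.png",cv2.resize(im[90:270,150:390],(800,600),interpolation=cv2.INTER_CUBIC))
E
```

```text
5.95 [ 0.5402 -0.0883  0.0831] [-0.2344 -0.0445  1.6156  0.0158  1.5588 -0.3036] [-0.3899  7.7176  6.1826]
[[ 0.015   0.9975  0.0692]
 [ 0.0127  0.069  -0.9975]
 [-0.9998  0.0159 -0.0116]]
tool cm [ 0.4769 -0.3735  2.052 ]
ang [ 0.0111 -0.0117 -0.0158]
[ 0.5446 -0.1547  0.0823]
```

View pics/scene5.png

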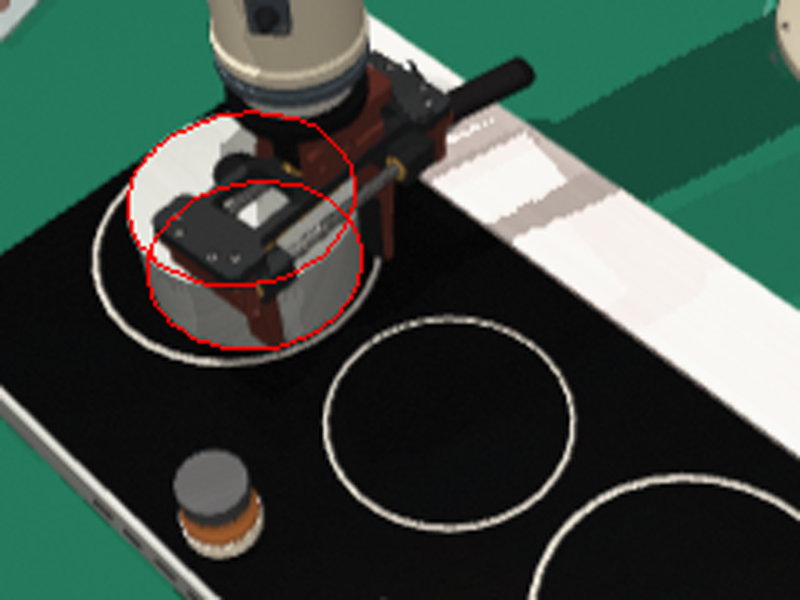

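The overlay, predicted from the tool pose, fits the pan's rim and base, so the pan centre is about (0.545, −0.155). About 1.9 cm remains.

move_arm(moves=[{"translation":[0,-0.1,0.8],"angular":[0,0,0],"fingers":0},{"translation":[0,-0.1,0.7],"angular":[0,0,0],"fingers":0},{"translation":[0,0,0.6],"angular":[0,0,0],"fingers":0}])

```text
clock: 6.3
tool_pos: [0.54, -0.1077, 0.0831]
orientation: [0.489, 0.517, -0.474, 0.518]
wrist_force: [-0.1, 6.2, 3.4]
opening: 1.002
```

```bash
cat > ov.py <<'E'
from rig import bot
from h import *
import sys
from scipy.spatial.transform import Rotation as R
c=bot.capture("scene");im=c["color"].copy();s=bot.state()
M=R.from_quat(s["orientation"]).as_matrix();p=s["tool_pos"]+.065*M[:,2]
if len(sys.argv)>2:p=np.array([float(sys.argv[2]),float(sys.argv[3]),0])
print(p)
for z,r in((.126,.07),(.06,.07)):
    pts=np.array([proj(c,(p[0]+r*np.cos(a),p[1]+r*np.sin(a),z)) for a in np.linspace(0,6.28,80)])
    cv2.polylines(im,[np.round(pts).astype(np.int32)],True,(0,0,255),1)
cv2.imwrite(sys.argv[1],cv2.resize(im[90:270,150:390],(800,600),interpolation=cv2.INTER_CUBIC))
E
python3 st.py 0.538 -0.109 0.078;python3 ov.py pics/scene6.png
```

```text
6.3 [ 0.54   -0.1077  0.0831] [-0.2706 -0.0348  1.6062  0.0188  1.5597 -0.3419] [-0.119   6.1725  3.3682]
[[ 0.0151  0.9974  0.0712]
 [ 0.0153  0.0709 -0.9974]
 [-0.9998  0.0161 -0.0142]]
tool cm [ 0.5    -0.2149  0.121 ]
ang [ 0.0131 -0.0143 -0.016 ]
[ 0.5446 -0.1733  0.0821]
```

View pics/scene6.png

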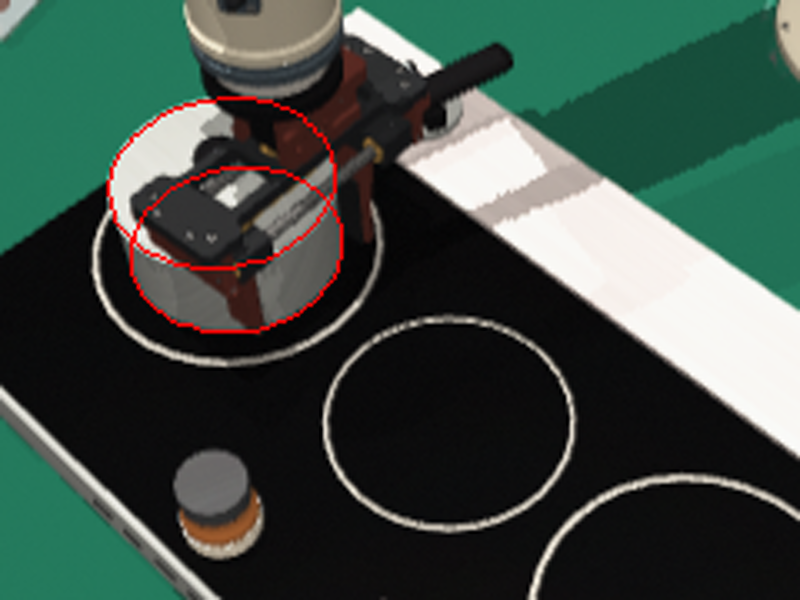

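The pan is centred in the ring. I back off along −z, then rise and go clear.

move_arm(moves=[{"translation":[0,0,-0.5],"angular":[0,0,0],"fingers":0},{"translation":[0,0,-1],"angular":[0,0,0],"fingers":0},{"translation":[0,0,-1.5],"angular":[0,0,0],"fingers":0},{"translation":[0,0,-2],"angular":[0,0,0],"fingers":0},{"translation":[-0.5,0,-2],"angular":[0,0,0],"fingers":0},{"translation":[-3,0,0],"angular":[0,0,0],"fingers":0},{"translation":[-4,0,0],"angular":[0,0,0],"fingers":0},{"translation":[-4,0,0],"angular":[0,0,0],"fingers":0},{"translation":[-3,0,-3],"angular":[0,0,0],"fingers":0},{"translation":[0,0,-4],"angular":[0,0,0],"fingers":0},{"translation":[0,0,-4],"angular":[0,0,0],"fingers":0},{"translation":[0,0,-4],"angular":[0,0,0],"fingers":0},{"translation":[0,0,-4],"angular":[0,0,0],"fingers":0},{"translation":[0,0,-4],"angular":[0,0,0],"fingers":0},{"translation":[0,0,0],"angular":[0,0,0],"fingers":0}])

```text
clock: 7.85
tool_pos: [0.5095, 0.2114, 0.2312]
orientation: [0.486, 0.518, -0.478, 0.517]
wrist_force: [0.6, -0.9, -0.3]
opening: 1.002
```

```bash
python3 st.py;python3 ov.py pics/scene7.png 0.5446 -0.1733
python3 - <<'E'
from rig import bot
from h import *
t=bot.capture("top");s=bot.capture("scene");cv2.imwrite("pics/top7.png",t["color"])
def blob(c,x0,y0,x1,y1,th):
    g=cv2.cvtColor(c["color"],cv2.COLOR_BGR2GRAY)[y0:y1,x0:x1]
    n,l,st,ce=cv2.connectedComponentsWithStats((g<th).astype(np.uint8))
    i=1+np.argmax(st[1:,4]);return ce[i]+[x0,y0],st[i]
u=proj(t,(.5446,-.1733,.145)).round().astype(int);v=proj(s,(.5446,-.1733,.145)).round().astype(int)
a,sa=blob(t,u[0]-14,u[1]-14,u[0]+15,u[1]+15,90);b,sb=blob(s,v[0]-12,v[1]-11,v[0]+13,v[1]+12,70)
print(a,sa,b,sb,tri(t,a,s,b))
E
```

```text
7.85 [0.5095 0.2114 0.2312] [ 0.328  -0.047   1.3556  0.0061  1.8232  0.2591] [ 0.5705 -0.9454 -0.2852]
[[ 0.0073  0.9975  0.0704]
 [ 0.0087  0.0704 -0.9975]
 [-0.9999  0.0079 -0.0082]]
[ 0.5446 -0.1733  0.    ]
[386.646  218.0292] [  6   6  19  19 274] [214.7273 136.4895] [  5   5  15  12 143] (array([ 0.544 , -0.174 ,  0.1456]), np.float64(0.0013309198513004321))
```

View pics/scene7.png

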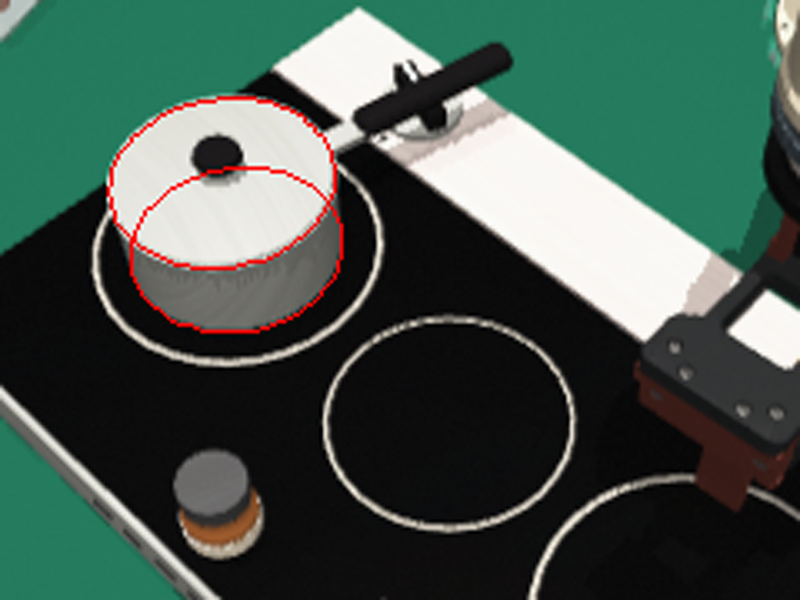

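View pics/top7.png

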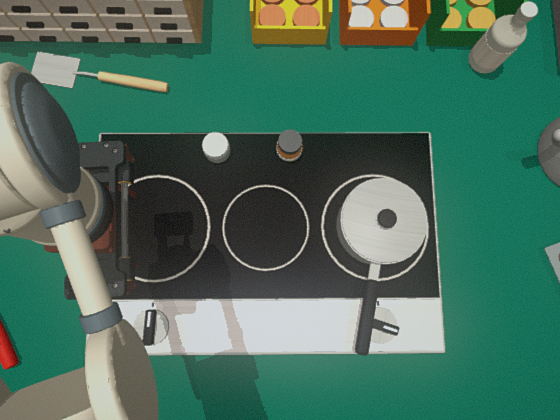

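Both views put the pan at (0.544, −0.174), about 2 mm from the ring centre. It is upright inside the ring, the tin and jar haven't moved, and the arm is clear. I'm handing it in.

```bash
python3 -c "
from rig import bot
print(bot.sign_off())"
```

```text
the job is handed in; nothing more can be done
None
```

The saucepan now stands on the right large ring, which is the one switched on: its knob was turned about 1.8 rad clockwise, and the left knob pointed at its ring. I slid it there across the glass with the open fingers low against its side, pushing at about 4–10 N, then backed the arm clear. I handed the job in at about 8 s.

- **Position:** two-view triangulation of the lid knob gave a pan centre of (0.544, −0.174). The ring centre measured (0.542, −0.173), so the pan is about 2 mm off. The ring centre comes from the top view: my fit in the scene view was spoiled there, most likely by the pan joining the ring outline, and was about 16 mm off in y. Projecting the top-view centre into the scene image agreed by eye.
- **Upright and at rest:** the lid knob's height was unchanged (0.1456 m, 0.145 m at the start), and the rim and base overlay matched the picture. I did not measure the pan's speed directly.
- **Tin and jar:** they look unmoved at the same pixels in the top view. I did not re-measure their positions.
- **Deviation:** while pushing, the tool rode up to about 8–10 mm higher than I meant, and up to about 6 N of vertical force built up at the wrist. I saw no lift or tipping of the pan in the images.

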